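# Nest two herb pots and hold them against the sprung stop for strapping

### The arm

A 7-joint arm with a two-finger parallel gripper is mounted at the origin on the work surface; the furniture and walls round the work are solid. World frame = base frame: x ahead of the robot, y to its left, z up, the work surface at z = 0. Lengths are in m, angles in rad, forces in N, time in s.
With the tool pointing down it reaches from about 0.4 to 0.85 m from the base axis. Payload 10.4 kg.
Tool frame: the origin (TCP) lies between the finger pads; the fingertips stand 14 mm ahead of it and the grasp point (between the pads) lies 5 mm behind it; z points along the fingers, y is the line along which they close (so a half turn about z gives the same grasp; the last joint's range is limited). The gripper opens to 87 mm and grips with 3 to 60 N. Pads are 19 mm wide; open, the fingers measure 117 mm over their backs; the gripper's body (75 mm by 190 mm) begins 51 mm behind the grasp point.
Start: joints at [1.11, 0.332, -0.065, 1.46, 0.022, 1.35, -0.088], TCP at [0.265, -0.566, 0.205] pointing down, gripper open.
Joint ranges: [-2.6, 2.6], [-0.5, 2.12], [-1.47, 1.34], [0.16, 2.42], [-1.27, 4.41], [0.06, 2.06], [-2.6, 2.6]. Speed limits (rad/s): [2.22, 2.22, 2.79, 2.79, 3.14, 3.14, 3.14].

### API

Orientations are given as a rotation vector (axis times angle).
In Python, from station import env, imaging, job gives the robot as it stands.
- The arm moves only by the shell command python3 -m inch 'ROWS' [OPENING] [FORCE]. ROWS is JSON, a list of rows, each an object with "translation": the shift along the tool's x, y, z in m, a list of three; "rot": the turn, a rotation vector about the tool's x, y, z in rad, a list of three. In form: [{"translation": [x, y, z], "rot": [wx, wy, wz]}, ...]. A call has 1 to 5 rows; each row is the pose to reach, as a shift and turn from the pose commanded when the call began, along the tool's axes at that moment; what a row does not reach only later rows make up. A row lasts 1/8 s, in which the tool goes at most 62.5 mm and 10.7 degrees, less where a joint would pass 70% of its speed; a pose out of reach is approached as far as the arm can. A call with a gripper value outside its range is refused whole. OPENING is the opening, from -1 (shut) to 1 (fully open), set as the call begins (- or left out, the last holds). The fingers move at their own pace and stop on an object; FORCE is the grip in N (left out, the last holds). Time passes only in rows, so rows that repeat a pose let the fingers close. It gives the time, the measured TCP pose, the force, the opening and the grip force at its end, in the units of the state.
- env.get_obs(): the state, without advancing time (a new reading comes with each control period).
- imaging.grab_frame(name): name is "side" or "top" or "wrist"; returns (picture, depth): 480x640x3 uint8, red, green, blue; 480x640 float32, m along the optical axis (not along the pixel's ray), 0 where there is no reading.
- imaging.calibration(name): a dict with "fx", "fy", "cx", "cy" (pixels), "R" (3x3) and "t" (3): a world point X has camera coordinates R X + t. Camera axes: x right, y down, z forward; pixel columns grow to the right and rows downward; lengths in m; the calibration is good to about 2 mm. A picture is of the moment at which its call begins: read the wrist's pose just before it. calibration takes no time and is no camera call; for the wrist camera it gives the pose at the moment of the call.
- job.sign_off(): hands the job in; it is judged then, once.
The state is a dict: "clock": time; "qpos": joint angles; "joint_vel": joint speeds; "joint_torque": joint torques, N m; "position": TCP position; "tool_rot": TCP orientation; "force": force on the tool from outside, world axes, zero at the start; "wrist_torque": the same for the moment, N m; "opening": finger opening in m; "finger_force": force on a finger pad.
Only numpy, scipy, OpenCV 4.12 (cv2) and the standard library are available. Lean on these libraries where they do the work, as an engineer would, in place of code of your own. Each camera call takes 0.05 s, during which the arm holds its last target. There are 200 camera calls.

### The job

Nest the loose terracotta pot fully home in the other terracotta pot, which stands in front of the wooden stop. Then slide the nested pair along the table, upright, against the middle of the stop's sprung plate and press with about 10 N, so that the plate's front face is about halfway between the two dark ribs on the scale bar, without ever running the plate to its end stop; finish while holding that steady push, without letting go, so that I can strap the pots. Do not knock over the standing pot and leave the other things on the table where they are.

Things in the scene. Friction and masses are not known exactly. Their poses are not given: they have to be found in the camera images.
- loose_pot: Loose terracotta herb pot, left or right of the stop. Hollow, 52 mm tall, open at the top, mouth 56 mm inside; body tapers to 43 mm outside at the foot (wall 2.3, bottom 5); its upper 24 mm (28 to 52 above the foot) is a collar 66 mm outside, the part to grip. 0.1-0.17 kg. Origin: centre of underside, z up. Nested home, its collar rests on the lower rim: 24 mm above the other pot, 2 mm play.
- standing_pot: The other pot, same shape, standing with its centre 60 to 85 mm in front of the sprung plate, free to slide. Its collar touches the plate when its centre is 33 mm before the face. Pushed high on the upper pot the nested pair can tip: push low, from behind at the lower collar (28 to 52 mm above the table; nested, both collars reach from 28 to 76 mm). Origin: centre of the underside, z up.
- press_stand: Fixed wooden stop: fence 150 mm wide, 80 tall, with a sprung plate on the robot's side. Left of the plate a metal scale bar (59 to 65 mm left of the middle, top at 60 mm) with dark ribs at x = 12 mm (6 N) and 28 mm (14 N). Origin: on the table, under the middle of the plate's front face when relaxed. x: pressing direction, into the plate; y: left along the plate; z up.
- plate_face (a point): Middle of the front face of the sprung plate (106 mm wide, from 10 to 70 mm above the table); moves with the plate.
- plate (a joint): How far the sprung plate is pushed in along the stop's x, m: 0 relaxed, 0.040 at the end stop. The spring has 500 N/m and no preload: 0.020 is 10 N.
- tablet_jar: Bystander, loose: blue tablet jar with a white cap, 56 mm diameter, 96 mm tall. Origin: centre of the underside.
- mug: Bystander, loose: white mug with a handle, 83 x 113 mm, 93 mm tall. Origin: centre of the underside.
- spice_jar: Bystander, loose: spice jar with a dark cap, 41 mm diameter, 105 mm tall. Origin: centre of the underside.
- garlic: Bystander, loose: garlic bulb, 54 mm across, 53 mm tall. Origin: centre of the underside.
Mind the look-alikes: they are no part of the job. Leave any purple or turquoise look-alike of the loose_pot alone.

How it is judged:
On the way, in this order (a step that is already met when the one before it is completed fails the run):
1. the loose pot is nested fully home in the standing pot, the plate not yet pressed (z of loose_pot in the frame of standing_pot between 0.0215 and 0.027 m and horizontal distance between loose_pot and standing_pot below 0.006 m and angle between each of standing_pot, loose_pot's own z axis and vertical below 0.105 rad and value of joint plate below 0.006 m), for 0.2 s.
2. the nested pair is pressed steadily on the middle of the plate, plate 12 to 28 mm in (6 to 14 N) for 0.8 s, the robot itself not on the plate (z of loose_pot in the frame of standing_pot between 0.0215 and 0.027 m and horizontal distance between loose_pot and standing_pot below 0.006 m and angle between each of standing_pot, loose_pot's own z axis and vertical below 0.105 rad and value of joint plate between 0.012 and 0.028 m and contact force between any of standing_pot, loose_pot and plate above 2 N and contact force between each of the fingers, the arm and plate below 0.5 N and y of standing_pot in the frame of press_stand between -0.02 and 0.02 m), for 0.8 s.
At the end, for the whole second after the job is handed in: Robot still touching the pots (over 1 N): loose pot home in the other (21.5-27 mm above it, centres within 6 mm), both upright within 6 degrees, lower pot on the table (4 mm) and within 20 mm of the plate's middle, the pots alone pressing it in 12-28 mm (6-14 N), all at rest (10 mm/s) (all of step 2 and height (world z) of standing_pot below 0.004 m and linear speed of each of standing_pot, loose_pot below 0.01 m/s and velocity of joint plate between -0.01 and 0.01 m/s and (contact force between any of the arm, the fingers and loose_pot above 1 N or contact force between any of the arm, the fingers and standing_pot above 1 N)); the arm keeps its last pose, push and grip.
It fails at once if the plate is run to its end stop (past 37 mm) (value of joint plate above 0.037 m).
It fails at once if the standing pot is knocked over (angle between standing_pot's own z axis and vertical above 0.5 rad).
It fails at once if a bystander is moved more than 30 mm (distance of any of tablet_jar, mug, spice_jar, garlic from where it was at the start of the episode above 0.03 m).
It also fails if it takes over 61 s, if anything falls off the work surface, if the arm or the gripper's body presses on something with over 40 N, if the wrist force passes 120 N, or if a joint passes its speed limit or range.

## Working session

There is one attempt and no reset: what is moved stays moved. The work goes in short steps, Python scripts to look and compute and a shell command to move; the robot and the scene stay as the last step left them, time stands still between calls to the robot, and variables do not carry over. Pictures are saved under pics/ and viewed, at most 12 in all, crops included, and the job is handed in when it is done.

```bash
ls; mkdir -p pics; python3 - <<'E'
from station import env, imaging, job
import cv2, numpy as np
o=env.get_obs(); print({k:np.round(v,3).tolist() for k,v in o.items()})
for n in ("top","side"):
    p,d=imaging.grab_frame(n); cv2.imwrite(f"pics/{n}0.png",p[:,:,::-1]); np.save(f"pics/{n}0.npy",d)
    c=imaging.calibration(n); print(n,{k:np.round(v,3).tolist() for k,v in c.items()})
E
```

```text
pics
{'clock': 0.0, 'qpos': [1.11, 0.333, -0.065, 1.461, 0.022, 1.35, -0.088], 'joint_vel': [0.001, -0.0, -0.001, -0.0, -0.001, 0.001, -0.001], 'joint_torque': [-0.001, -62.324, 0.025, -38.989, -0.061, 0.04, 0.0], 'position': [0.265, -0.566, 0.204], 'tool_rot': [-3.065, -0.682, 0.001], 'force': [0.075, -0.219, -0.094], 'wrist_torque': [0.044, 0.048, 0.013], 'finger_force': 0.0, 'opening': 0.087}
top {'fx': 433.985, 'fy': 433.985, 'cx': 316.93, 'cy': 234.94, 'R': [[0.013, -1.0, 0.013], [-0.993, -0.014, -0.114], [0.114, -0.011, -0.993]], 't': [-0.047, 0.526, 0.859]}
side {'fx': 481.518, 'fy': 481.518, 'cx': 312.817, 'cy': 234.535, 'R': [[-0.528, 0.849, 0.001], [0.546, 0.341, -0.765], [-0.65, -0.403, -0.644]], 't': [0.296, -0.223, 1.264]}
```

View pics/top0.png

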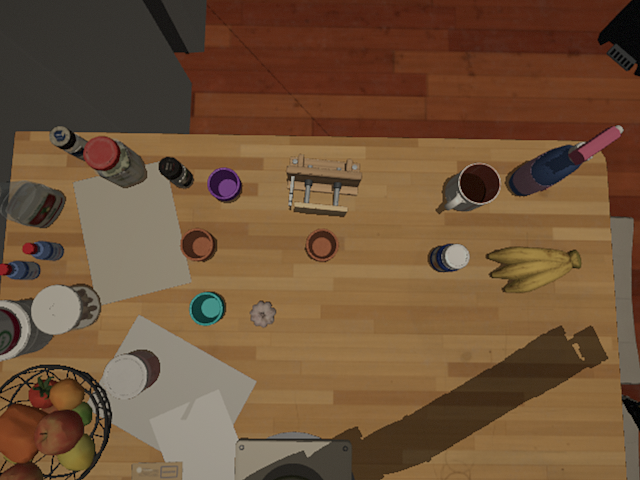

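View pics/side0.png

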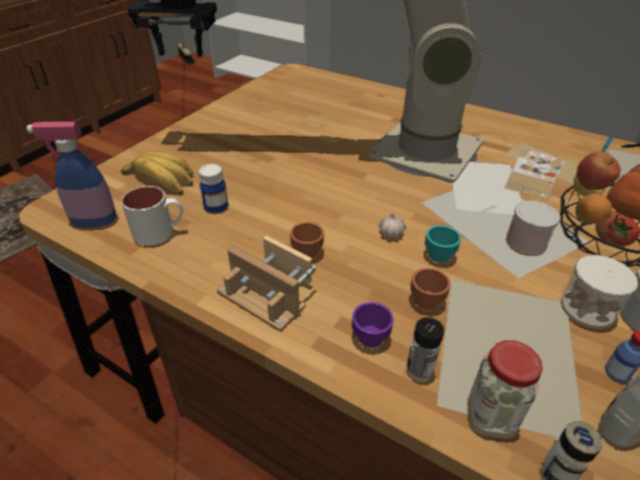

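The top view shows a terracotta pot at (321,245) in front of the stop (plate at about (320,210)), so that is the standing pot. A second terracotta pot at (198,245), left of the stop, is the loose one. The purple (224,184) and turquoise (207,308) pots are look-alikes; the garlic is at (262,313) and the spice jar at (176,172). I'll confirm this in one crop and measure.

```bash
cat > h.py <<'E'
from station import env, imaging, job
import cv2, numpy as np
from scipy.optimize import least_squares
def cloud(n,d,c=None):
    c=c or imaging.calibration(n); v,u=np.mgrid[:480,:640]
    P=np.stack([(u-c['cx'])/c['fx']*d,(v-c['cy'])/c['fy']*d,d],-1)
    return (P-np.array(c['t']))@np.array(c['R'])
def circ(X,r):
    f=lambda p:np.hypot(X[:,0]-p[0],X[:,1]-p[1])-r
    s=least_squares(f,X[:,:2].mean(0),loss='soft_l1',f_scale=.002); return s.x,np.abs(s.fun).mean()
E
python3 - <<'E'
from h import *
d=np.load("pics/top0.npy"); W=cloud("top",d); im=cv2.imread("pics/top0.png")
cv2.imwrite("pics/crop0.png",cv2.resize(im[140:330,160:370],None,fx=3.1,fy=3.1,interpolation=cv2.INTER_CUBIC))
for nm,u,v in (("loose",198,245),("stand",321,245),("purple",224,184),("turq",207,308)):
    B=W[v-24:v+25,u-24:u+25].reshape(-1,3); zt=np.percentile(B[:,2],[50,95,99]); X=B[(B[:,2]>.045)&(B[:,2]<.06)]
    print(nm,zt.round(4),len(X),circ(X,.0305),(X[:,:2].max(0)+X[:,:2].min(0))/2,np.ptp(X[:,:2],axis=0))
for nm,u,v,r in (("garlic",262,313,20),("spice",176,172,25),("jar",450,257,28),("mug",470,190,40)):
    B=W[v-r:v+r+1,u-r:u+r+1].reshape(-1,3); X=B[B[:,2]>.02]; print(nm,X.min(0).round(3),X.max(0).round(3))
B=W[150:218,280:370]; 
for v in range(152,220,4): print(v,[tuple((W[v,u]*1000).astype(int)) for u in (292,300,320,345)])
E
```

```text
loose [0.0016 0.0521 0.0541] 294 (array([0.50278705, 0.20089708]), np.float64(0.0014336856614551674)) [0.50243893 0.20202522] [0.0641592  0.06616957]
stand [0.0012 0.052  0.0541] 271 (array([ 0.50545117, -0.04818248]), np.float64(0.0014684539155151801)) [ 0.50602231 -0.04762295] [0.06458956 0.06408396]
purple [0.0014 0.0519 0.0544] 285 (array([0.62730677, 0.15223458]), np.float64(0.001430966048307232)) [0.62770396 0.15237682] [0.06416593 0.06453877]
turq [0.0014 0.0522 0.0543] 306 (array([0.37722137, 0.17707982]), np.float64(0.001416649126795867)) [0.37690281 0.17757311] [0.06590808 0.06395261]
garlic [ 0.341 -0.029  0.021] [0.425 0.096 0.914]
spice [ 0.425 -0.029  0.02 ] [0.666 0.266 0.914]
jar [ 0.425 -0.326  0.02 ] [ 0.511 -0.029  0.914]
mug [ 0.425 -0.393  0.02 ] [ 0.668 -0.029  0.914]
152 [(np.int64(709), np.int64(16), np.int64(0)), (np.int64(709), np.int64(0), np.int64(2)), (np.int64(711), np.int64(-44), np.int64(-1)), (np.int64(711), np.int64(-98), np.int64(1))]
156 [(np.int64(700), np.int64(16), np.int64(0)), (np.int64(685), np.int64(-2), np.int64(50)), (np.int64(701), np.int
[... 2155 characters left out ...]
t64(-1)), (np.int64(582), np.int64(-4), np.int64(71)), (np.int64(583), np.int64(-44), np.int64(69)), (np.int64(596), np.int64(-98), np.int64(1))]
208 [(np.int64(586), np.int64(14), np.int64(0)), (np.int64(578), np.int64(-4), np.int64(49)), (np.int64(574), np.int64(-44), np.int64(71)), (np.int64(575), np.int64(-93), np.int64(71))]
212 [(np.int64(577), np.int64(13), np.int64(2)), (np.int64(578), np.int64(-2), np.int64(-1)), (np.int64(575), np.int64(-45), np.int64(23)), (np.int64(570), np.int64(-94), np.int64(55))]
216 [(np.int64(569), np.int64(13), np.int64(2)), (np.int64(569), np.int64(-3), np.int64(0)), (np.int64(570), np.int64(-45), np.int64(0)), (np.int64(571), np.int64(-99), np.int64(0))]
```

View pics/crop0.png

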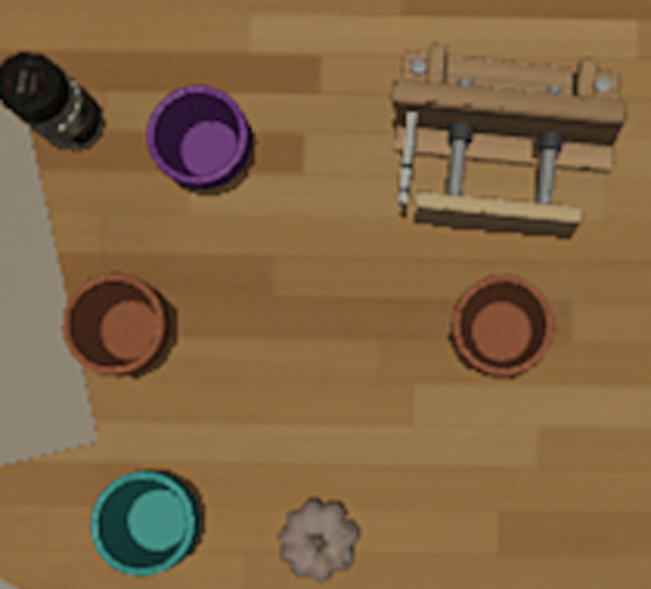

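The crop confirms the roles. The terracotta pot at crop (117,325) is the loose one and the terracotta pot at (500,325) in front of the plate is the standing one; both fit 52 mm tall and 65 mm across. The purple and turquoise pots are decoys. Next I'll get the stop's pose and the moves in tool axes.

```bash
cat >> h.py <<'E'
from scipy.spatial.transform import Rotation as Ro
def rows(target,yaw):
    "shift (tool axes) and tool-z turn from the measured pose to a tool-down pose with tool x at world yaw"
    o=env.get_obs(); R=Ro.from_rotvec(o['tool_rot']); T=Ro.from_euler('z',yaw)*Ro.from_euler('x',np.pi)
    print('t',round(float(o['clock']),2),'pos',np.round(o['position'],4),'tool x yaw',np.degrees(np.arctan2(*R.as_matrix()[[1,0],0])).round(2),'F',np.round(o['force'],1))
    print('shift',np.round(R.inv().apply(np.array(target)-o['position']),4),'rot',np.round((R.inv()*T).as_rotvec(),3))
E
python3 - <<'E'
from h import *
d=np.load("pics/top0.npy"); W=cloud("top",d)
B=W[150:222,280:370].reshape(-1,3)
for nm,lo,hi,xa,xb in (("plate",.062,.076,.56,.60),("fence",.072,.086,.62,.67)):
    X=B[(B[:,2]>lo)&(B[:,2]<hi)&(B[:,0]>xa)&(B[:,0]<xb)]
    (c,s,a)=cv2.minAreaRect((X[:,:2]*1000).astype(np.float32)); v=np.linalg.svd(X[:,:2]-X[:,:2].mean(0),full_matrices=False)[2][0]
    print(nm,len(X),np.round(c,1),np.round(s,1),round(a,1),'mean',X.mean(0).round(4),'dir deg from y',np.degrees(np.arctan(-v[0]/v[1])).round(2))
rows([.503,.201,.15],np.radians(-4))
E
```

```text
plate 296 [580.5 -38.6] [116.4  17.1] 81.2 mean [ 0.5789 -0.044   0.0692] dir deg from y -4.85
fence 646 [645.9 -50.1] [149.5  17.1] 85.2 mean [ 0.6452 -0.0497  0.0792] dir deg from y -4.63
t 0.1 pos [ 0.2648 -0.5657  0.2039] tool x yaw 25.09 F [ 0.3  1.1 -0.4]
shift [ 0.5408 -0.5933  0.0546] rot [-0.001  0.     0.508]
```

The stop's yaw is −4.7° and its plate centre is near (0.579, −0.044), consistent with the fence. The standing pot is about 67 mm in front of the plate face and 10 mm to the right of its middle. Moving over the loose pot now.

```bash
python3 -m inch '[{"translation":[0.04,-0.044,0],"rot":[0,0,0.13]},{"translation":[0.08,-0.088,0],"rot":[0,0,0.26]},{"translation":[0.12,-0.132,0],"rot":[0,0,0.39]},{"translation":[0.16,-0.176,0],"rot":[0,0,0.52]},{"translation":[0.2,-0.22,0],"rot":[0,0,0.52]}]' 1 && python3 -c "
from h import *
rows([.503,.201,.15],np.radians(-4.7))"
```

```text
clock: 0.72
position: [0.353, -0.28, 0.2045]
tool_rot: [3.139, -0.132, -0.0]
force: [1.4, 0.1, 0.2]
opening: 0.0869
finger_force: 0.0
t 0.72 pos [ 0.353  -0.28    0.2045] tool x yaw -4.82 F [1.4 0.1 0.2]
shift [ 0.109  -0.4919  0.0544] rot [ 0.     0.    -0.002]
```

```bash
python3 -m inch '[{"translation":[0.013,-0.06,0],"rot":[0,0,0]},{"translation":[0.026,-0.12,0],"rot":[0,0,0]},{"translation":[0.04,-0.18,0],"rot":[0,0,0]},{"translation":[0.053,-0.24,0],"rot":[0,0,0]},{"translation":[0.067,-0.3,0],"rot":[0,0,0]}]' && python3 -m inch '[{"translation":[0.013,-0.06,0],"rot":[0,0,0]},{"translation":[0.026,-0.12,0.01],"rot":[0,0,0]},{"translation":[0.04,-0.18,0.03],"rot":[0,0,0]},{"translation":[0.042,-0.192,0.055],"rot":[0,0,0]},{"translation":[0.042,-0.192,0.055],"rot":[0,0,0]}]' && python3 - <<'E'
from h import *
rows([.503,.201,.15],np.radians(-4.7))
p,d=imaging.grab_frame("wrist"); c=imaging.calibration("wrist"); cv2.imwrite("pics/wrist1.png",p[:,:,::-1])
print(np.round(c['R'],3).tolist(),np.round(c['t'],3))
W=cloud("wrist",d,c).reshape(-1,3)
X=W[(d.ravel()>0)&(W[:,2]>.047)&(W[:,2]<.06)&(np.hypot(W[:,0]-.503,W[:,1]-.201)<.045)]
print(len(X)); print(circ(X,.0305),(X.max(0)+X.min(0))/2,np.ptp(X,axis=0))
E
```

```text
clock: 1.35
position: [0.4443, 0.0133, 0.2047]
tool_rot: [3.138, -0.13, 0.001]
force: [1.1, -0.6, 0.4]
opening: 0.0866
finger_force: 0.0
clock: 1.98
position: [0.5003, 0.2001, 0.1476]
tool_rot: [3.139, -0.125, -0.007]
force: [0.1, 0.0, 1.0]
opening: 0.0867
finger_force: 0.0
t 1.98 pos [0.5003 0.2001 0.1476] tool x yaw -4.57 F [0.1 0.  1. ]
shift [ 0.0026 -0.0011 -0.0024] rot [0.001 0.004 0.002]
[[-0.08, -0.997, 0.001], [-0.96, 0.077, 0.269], [-0.268, 0.021, -0.963]] [0.239 0.448 0.466]
1558
(array([0.50207512, 0.19823598]), np.float64(0.001371168691188596)) [0.50166436 0.19853216 0.05053684] [0.06513752 0.06528667 0.00707262]
```

View pics/wrist1.png

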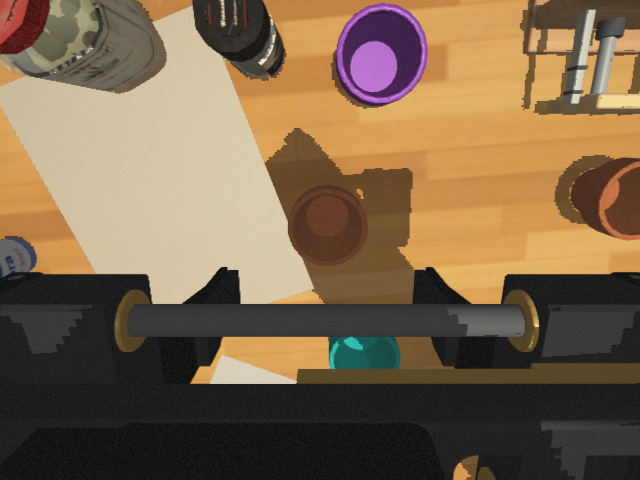

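The wrist view shows the loose pot at (328,225), terracotta, between purple (382,55) and turquoise (365,355). Its centre is at (0.502, 0.1985), which agrees with the top camera within 2.5 mm. Descending.

```bash
python3 -m inch '[{"translation":[0.002,0.001,0.02],"rot":[0,0,0]},{"translation":[0.002,0.001,0.045],"rot":[0,0,0]},{"translation":[0.002,0.001,0.065],"rot":[0,0,0]},{"translation":[0.002,0.001,0.065],"rot":[0,0,0]}]' && python3 -c "
from h import *
rows([.502,.1985,.043],np.radians(-4.7))"
```

```text
clock: 2.52
position: [0.5031, 0.1971, 0.0833]
tool_rot: [3.138, -0.13, -0.003]
force: [-0.3, -0.1, 0.6]
opening: 0.0873
finger_force: 0.0
t 2.52 pos [0.5031 0.1971 0.0833] tool x yaw -4.75 F [-0.3 -0.1  0.6]
shift [-0.0011 -0.0014  0.0403] rot [ 0.001  0.002 -0.001]
```

```bash
python3 -m inch '[{"translation":[-0.001,-0.001,0.02],"rot":[0,0,0]},{"translation":[-0.001,-0.001,0.04],"rot":[0,0,0]},{"translation":[-0.001,-0.001,0.04],"rot":[0,0,0]}]' && python3 -m inch '[{"translation":[0,0,0],"rot":[0,0,0]},{"translation":[0,0,0],"rot":[0,0,0]},{"translation":[0,0,0],"rot":[0,0,0]},{"translation":[0,0,0],"rot":[0,0,0]},{"translation":[0,0,0],"rot":[0,0,0]}]' -1 25
```

```text
clock: 2.9
position: [0.5016, 0.1988, 0.0427]
tool_rot: [3.138, -0.129, -0.005]
force: [0.8, -0.0, 0.6]
opening: 0.0867
finger_force: 0.0
clock: 3.52
position: [0.5029, 0.1993, 0.0448]
tool_rot: [3.139, -0.129, 0.0]
force: [-0.5, -0.0, 0.6]
opening: 0.0449
finger_force: 0.0
```

The opening is 45 mm with no grip force, so the pot isn't held. I'll look before doing anything else.

```bash
python3 - <<'E'
from h import *
o=env.get_obs(); print(o['opening'],o['finger_force'],o['clock'])
p,d=imaging.grab_frame("side"); q,e=imaging.grab_frame("wrist")
a=cv2.resize(p[200:360,340:520],(540,480)); b=q[100:480,120:520]; 
b=cv2.resize(b,(250,238)); a[:238,290:]=a[:238,290:]*0+b
cv2.imwrite("pics/g1.png",a[:,:,::-1]); o=env.get_obs(); print(o['opening'],o['finger_force'])
W=cloud("side",d).reshape(-1,3); X=W[(d.ravel()>0)&(np.hypot(W[:,0]-.503,W[:,1]-.2)<.06)&(W[:,2]>.02)&(W[:,2]<.2)]
print(len(X),X.min(0),X.max(0))
E
```

```text
0.044854440634349416 0.0 3.525
0.03684475091111918 0.0
3873 [0.46678389 0.14204502 0.02003933] [0.5450498  0.2599673  0.19999388]
```

View pics/g1.png

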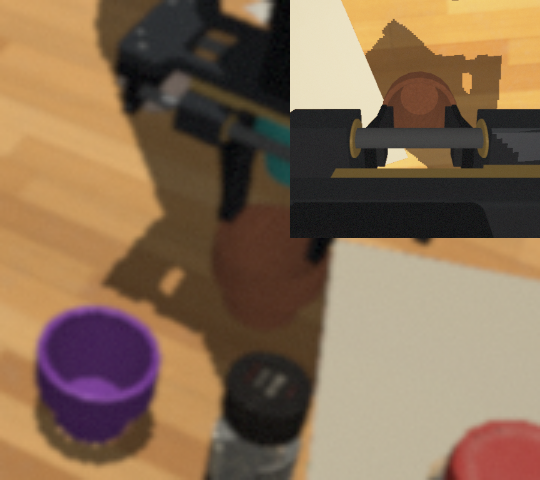

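The fingers are closing behind the pot, which sits ahead of them at larger x; it may have been squeezed forward. I'll reopen and locate it.

```bash
python3 -m inch '[{"translation":[0,0,0],"rot":[0,0,0]},{"translation":[0,0,0],"rot":[0,0,0]},{"translation":[0,0,0],"rot":[0,0,0]},{"translation":[0,0,0],"rot":[0,0,0]}]' 1; python3 - <<'E'
from h import *
o=env.get_obs()
p,d=imaging.grab_frame("wrist"); c=imaging.calibration("wrist"); q,e=imaging.grab_frame("top")
cv2.imwrite("pics/w2.png",p[:,:,::-1]); cv2.imwrite("pics/t2.png",cv2.resize(q[180:330,140:300],None,fx=3,fy=3)[:,:,::-1])
t=c['R']@o['position']+c['t']; print('tcp pix',t[0]/t[2]*c['fx']+c['cx'],t[1]/t[2]*c['fy']+c['cy'],t[2])
for n,dd,cc,r in (("wrist",d,c,.0305),("top",e,None,.0305)):
    W=cloud(n,dd,cc); hs=cv2.cvtColor(p if n=="wrist" else q,cv2.COLOR_RGB2HSV); 
    m=(dd>0)&(W[...,2]>.047)&(W[...,2]<.06)&(np.hypot(W[...,0]-.515,W[...,1]-.2)<.06)&((hs[...,0]<12)|(hs[...,0]>172))&(hs[...,1]>90)
    X=W[m]; print(n,len(X), circ(X,r) if len(X)>20 else '',X.min(0),X.max(0))
print(env.get_obs()['opening'])
E
```

```text
clock: 4.12
position: [0.5029, 0.1992, 0.0446]
tool_rot: [3.139, -0.129, 0.0]
force: [-0.1, 1.1, 0.6]
opening: 0.0689
finger_force: 0.0
tcp pix 326.82389336693956 274.1265035155429 0.19178026448452593
wrist 2101 (array([0.5005954 , 0.19945188]), np.float64(0.0012883008266048198)) [0.48508694 0.16735817 0.04700606] [0.53313146 0.23173008 0.05295968]
top 46 (array([0.50227946, 0.20289674]), np.float64(0.0012640788722061938)) [0.47048425 0.18609957 0.04707502] [0.53430589 0.21150837 0.05523782]
0.07721877463326843
```

View pics/w2.png

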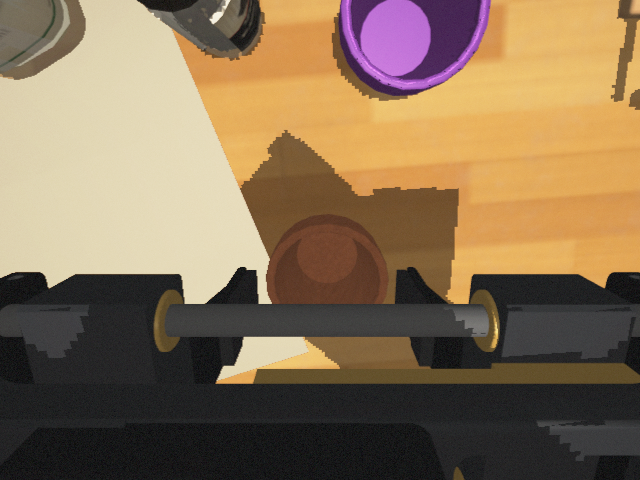

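The pot hasn't moved (0.501, 0.199) and the TCP is above its centre, so the fingers closed without touching it. The tips may be higher than I assumed. Checking the fingertip positions in the depth data.

```bash
python3 - <<'E'
from h import *
o=env.get_obs(); print(o['position'],o['opening'],Ro.from_rotvec(o['tool_rot']).as_matrix().round(3).tolist())
for n in ("wrist","side"):
    p,d=imaging.grab_frame(n); W=cloud(n,d); hs=cv2.cvtColor(p,cv2.COLOR_RGB2HSV)
    m=(d>0)&(W[...,2]>.012)&(W[...,2]<.12)&(np.abs(W[...,0]-.503)<.05)&(np.abs(W[...,1]-.2)<.08)&(hs[...,2]<60)
    X=W[m]
    for s in (1,-1):
        Y=X[(X[:,1]-.2)*s>0]; Y=Y[np.argsort(Y[:,2])]; print(n,s,len(Y)); 
        for a in (.02,.03,.04,.05,.06,.07,.08,.09):
            Z=Y[(Y[:,2]>=a)&(Y[:,2]<a+.01)]
            if len(Z)>4: print('  z',a,len(Z),Z.min(0).round(3),Z.max(0).round(3))
cv2.imwrite("pics/s3.png",cv2.resize(p[200:360,340:520],(720,600),interpolation=cv2.INTER_CUBIC)[:,:,::-1])
E
```

```text
[0.50288201 0.19927211 0.04461504] 0.07721877463326843 [[0.997, -0.082, 0.0], [-0.082, -0.997, -0.0], [0.0, 0.0, -1.0]]
wrist 1 2179
  z 0.06 232 [0.499 0.237 0.061] [0.518 0.246 0.07 ]
  z 0.07 317 [0.502 0.237 0.07 ] [0.518 0.246 0.08 ]
  z 0.08 342 [0.507 0.237 0.08 ] [0.518 0.247 0.09 ]
  z 0.09 325 [0.497 0.237 0.09 ] [0.518 0.249 0.1  ]
wrist -1 2156
  z 0.06 263 [0.492 0.152 0.06 ] [0.511 0.162 0.07 ]
  z 0.07 312 [0.496 0.151 0.07 ] [0.511 0.161 0.08 ]
  z 0.08 334 [0.501 0.15  0.08 ] [0.511 0.161 0.09 ]
  z 0.09 327 [0.49  0.148 0.09 ] [0.511 0.162 0.1  ]
side 1 109
  z 0.06 5 [0.516 0.244 0.066] [0.517 0.247 0.07 ]
  z 0.07 22 [0.505 0.242 0.071] [0.519 0.249 0.08 ]
  z 0.08 19 [0.506 0.242 0.08 ] [0.519 0.249 0.089]
  z 0.09 24 [0.515 0.243 0.09 ] [0.519 0.25  0.1  ]
side -1 247
  z 0.06 26 [0.491 0.151 0.062] [0.51 0.16 0.07]
  z 0.07 39 [0.49  0.151 0.07 ] [0.511 0.16  0.08 ]
  z 0.08 45 [0.488 0.149 0.08 ] [0.511 0.16  0.09 ]
  z 0.09 38 [0.489 0.148 0.09 ] [0.51 0.16 0.1 ]
```

View pics/s3.png

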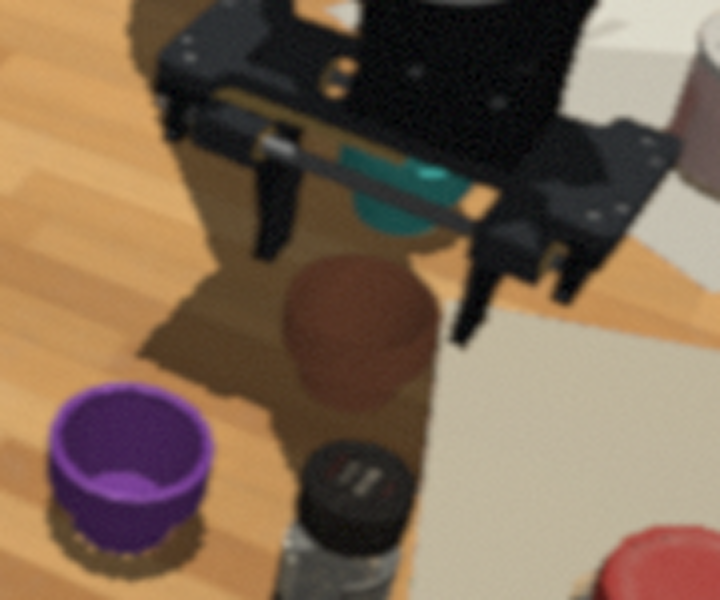

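This shows the real cause: both cameras put the fingertips at z ≈ 0.060, while the reported TCP (0.0446) implies 0.031. The fingers closed above the rim. In height, the actual tool is about 30 mm above what the reading implies; x and y agree within 3 mm. From here I'll use camera-measured tip height (tips ≈ reported z + 0.016) and go down in small steps, watching the force.

```bash
python3 -m inch '[{"translation":[-0.003,0,0],"rot":[0,0,0]},{"translation":[-0.003,0,0.0],"rot":[0,0,0]},{"translation":[-0.003,0,0.01],"rot":[0,0,0]},{"translation":[-0.003,0,0.02],"rot":[0,0,0]},{"translation":[-0.003,0,0.02],"rot":[0,0,0]}]' 1; python3 -m inch '[{"translation":[0,0,0.01],"rot":[0,0,0]},{"translation":[0,0,0.01],"rot":[0,0,0]}]'; cat > tips.py <<'E'
from h import *
o=env.get_obs(); P=o['position']
p,d=imaging.grab_frame("wrist"); W=cloud("wrist",d); hs=cv2.cvtColor(p,cv2.COLOR_RGB2HSV)
D=W-P
m=(d>0)&(W[...,2]>.012)&(D[...,2]<.05)&(np.abs(D[...,0])<.04)&(np.abs(D[...,1])<.08)&(hs[...,2]<45)&(hs[...,1]<110)
for s in (1,-1):
    Y=W[m&(D[...,1]*s>0)]; print(s,len(Y),np.percentile(Y,1,axis=0).round(4),np.percentile(Y,99,axis=0).round(4))
print(P,o['opening'],o['force'])
E
python3 tips.py
```

```text
clock: 4.95
position: [0.4991, 0.1992, 0.0234]
tool_rot: [3.138, -0.129, -0.003]
force: [-0.7, -0.3, -0.3]
opening: 0.0868
finger_force: 0.0
clock: 5.2
position: [0.4994, 0.1993, 0.0138]
tool_rot: [3.138, -0.129, -0.002]
force: [-0.1, -1.0, 0.9]
opening: 0.0871
finger_force: 0.0
1 1068 [0.4983 0.2422 0.0319] [0.5148 0.2518 0.0635]
-1 1077 [0.4896 0.1461 0.0315] [0.5067 0.1568 0.0634]
[0.49939629 0.19930437 0.0138145 ] 0.08710985240335198 [-0.10807613 -0.96573984  0.90675636]
```

The tips are now at z ≈ 0.031 on either side of the collar, with no contact force. Closing.

```bash
python3 -m inch '[{"translation":[0,0,0],"rot":[0,0,0]},{"translation":[0,0,0],"rot":[0,0,0]},{"translation":[0,0,0],"rot":[0,0,0]},{"translation":[0,0,0],"rot":[0,0,0]},{"translation":[0,0,0],"rot":[0,0,0]}]' -1 25
```

```text
clock: 5.88
position: [0.5001, 0.1995, 0.0148]
tool_rot: [3.139, -0.129, 0.001]
force: [-0.4, -1.4, 2.3]
opening: 0.0663
finger_force: 25.0
```

Gripped: the opening is 66.3 mm, the collar's size, at 25 N. Lifting and carrying over.

```bash
python3 -m inch '[{"translation":[0,0,-0.02],"rot":[0,0,0]},{"translation":[0,0,-0.05],"rot":[0,0,0]},{"translation":[0,0,-0.08],"rot":[0,0,0]},{"translation":[0,0,-0.1],"rot":[0,0,0]},{"translation":[0,0,-0.1],"rot":[0,0,0]}]' && python3 -m inch '[{"translation":[0.004,0.04,0],"rot":[0,0,0]},{"translation":[0.008,0.08,0],"rot":[0,0,0]},{"translation":[0.012,0.12,0],"rot":[0,0,0]},{"translation":[0.015,0.16,0],"rot":[0,0,0]},{"translation":[0.015,0.16,0],"rot":[0,0,0]}]' && python3 - <<'E'
from h import *
o=env.get_obs(); print(o['position'],o['opening'],o['force'])
p,d=imaging.grab_frame("wrist"); W=cloud("wrist",d); q,e=imaging.grab_frame("top"); V=cloud("top",e)
cv2.imwrite("pics/w4.png",p[:,:,::-1])
for n,a,C in (("wrist",p,W),("top",q,V)):
    hs=cv2.cvtColor(a,cv2.COLOR_RGB2HSV)
    red=((hs[...,0]<12)|(hs[...,0]>172))&(hs[...,1]>90)
    for nm,zl,zh,c in (("stand",.046,.058,(.505,-.048)),("held",.13,.17,o['position'][:2])):
        X=C[(C[...,2]>zl)&(C[...,2]<zh)&red&(np.hypot(C[...,0]-c[0],C[...,1]-c[1])<.05)]
        if len(X)>20: print(n,nm,len(X),circ(X,.0305),X.min(0).round(4),X.max(0).round(4))
E
```

```text
clock: 6.5
position: [0.5008, 0.1998, 0.1163]
tool_rot: [-3.138, 0.129, -0.005]
force: [0.6, -0.3, -2.0]
opening: 0.0661
finger_force: 25.0
clock: 7.12
position: [0.501, 0.035, 0.1133]
tool_rot: [3.137, -0.138, -0.003]
force: [-0.7, -0.3, -0.8]
opening: 0.0667
finger_force: 25.0
[0.50100771 0.03500722 0.11330941] 0.06665050182818923 [-0.67462795 -0.32542828 -0.75607919]
wrist stand 1703 (array([ 0.50443249, -0.04752932]), np.float64(0.0013405626493706649)) [ 0.4721 -0.0795  0.046 ] [ 0.5365 -0.0155  0.0532]
wrist held 6350 (array([0.50319252, 0.03747155]), np.float64(0.001647861829924392)) [0.469  0.0038 0.13  ] [0.5344 0.0708 0.1513]
top stand 87 (array([ 0.50514917, -0.04749409]), np.float64(0.0013106367936370669)) [ 0.4759 -0.0796  0.0461] [ 0.5302 -0.0597  0.056 ]
```

View pics/w4.png

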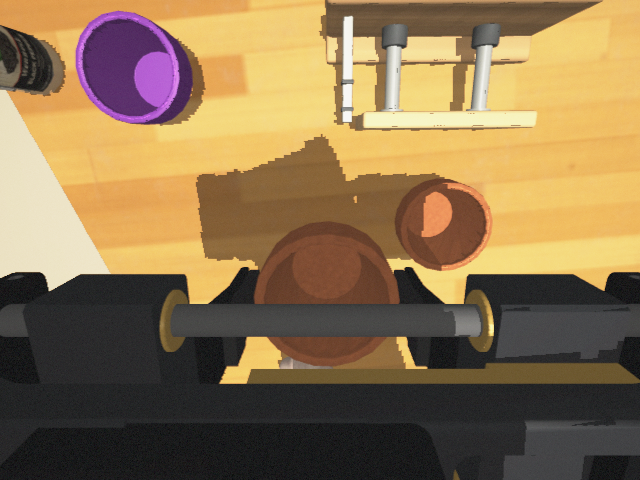

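The wrist view shows the held pot level at (327,293), the standing pot at (443,225) and the plate at (450,120). The remaining shift is about 9 mm in tool x and 84.5 mm in tool y.

```bash
python3 -m inch '[{"translation":[0.004,0.03,0],"rot":[0,0,0]},{"translation":[0.007,0.06,0],"rot":[0,0,0]},{"translation":[0.009,0.0845,0],"rot":[0,0,0]},{"translation":[0.009,0.0845,0],"rot":[0,0,0]},{"translation":[0.009,0.0845,0],"rot":[0,0,0]}]' && cat > held.py <<'E'
from h import *
for n in ("wrist","top","side"):
    o=env.get_obs(); p,d=imaging.grab_frame(n); C=cloud(n,d); hs=cv2.cvtColor(p,cv2.COLOR_RGB2HSV)
    red=((hs[...,0]<12)|(hs[...,0]>172))&(hs[...,1]>90); c=o['position'][:2]
    A=C[red&(np.hypot(C[...,0]-c[0],C[...,1]-c[1])<.05)&(C[...,2]<.25)]; zt=np.percentile(A[:,2],98)
    X=A[A[:,2]>zt-.005]
    print(n,'rim z',zt.round(4),len(X),circ(X,.0305),'mid',((X.min(0)+X.max(0))/2).round(4),np.ptp(X,axis=0).round(4))
print(o['clock'],o['position'],o['force'],o['opening'])
E
python3 held.py
```

```text
clock: 7.85
position: [0.5037, -0.0444, 0.1144]
tool_rot: [-3.138, 0.126, 0.001]
force: [0.5, 0.3, -1.0]
opening: 0.0661
finger_force: 25.0
wrist rim z 0.1511 3958 (array([ 0.50492459, -0.04416894]), np.float64(0.0013275659556928555)) mid [ 0.5043 -0.0434  0.198 ] [0.0653 0.0782 0.1038]Traceback (most recent call last):
  File "held.py", line 5, in <module>
    A=C[red&(np.hypot(C[...,0]-c[0],C[...,1]-c[1])<.05)&(C[...,2]<.25)]; zt=np.percentile(A[:,2],98)
                                                                            ~~~~~~~~~~~~~^^^^^^^^^^^
    return _quantile_unchecked(
        a, q, axis, out, overwrite_input, method, keepdims, weights)
    return _ureduce(a,
                    func=_quantile_ureduce_func,
    ...<5 lines>...
                    overwrite_input=overwrite_input,
                    method=method)
    r = func(a, **kwargs)
    result = _quantile(arr,
                       quantiles=q,
    ...<2 lines>...
                       out=out,
                       weights=wgt)
    slices_having_nans = np.isnan(arr[-1, ...])
                                  ~~~^^^^^^^^^
IndexError: index -1 is out of bounds for axis 0 with size 0
```

```bash
python3 -m inch '[{"translation":[0,0.0033,0],"rot":[0,0,0]},{"translation":[0,0.0033,0.02],"rot":[0,0,0]},{"translation":[0,0.0033,0.035],"rot":[0,0,0]},{"translation":[0,0.0033,0.035],"rot":[0,0,0]},{"translation":[0,0.0033,0.035],"rot":[0,0,0]}]' && sed -i 's/("wrist","top","side")/("wrist",)/; s/<.25)\]/<o["position"][2]+.06)]/' held.py && python3 held.py && python3 - <<'E'
from h import *
p,d=imaging.grab_frame("side"); cv2.imwrite("pics/s5.png",cv2.resize(p[150:310,220:400],(720,600),interpolation=cv2.INTER_CUBIC)[:,:,::-1])
W=cloud("side",d); hs=cv2.cvtColor(p,cv2.COLOR_RGB2HSV); red=((hs[...,0]<12)|(hs[...,0]>172))&(hs[...,1]>90)
m=red&(np.hypot(W[...,0]-.505,W[...,1]+.048)<.05)
for a in np.arange(.03,.13,.006):
    X=W[m&(W[...,2]>a)&(W[...,2]<a+.006)]
    if len(X)>8: print(a.round(3),len(X),circ(X,.033),X.mean(0).round(4))
E
```

```text
clock: 8.57
position: [0.5038, -0.0493, 0.0801]
tool_rot: [-3.139, 0.129, -0.001]
force: [0.1, 0.2, -1.2]
opening: 0.0663
finger_force: 25.0
wrist rim z 0.1169 3957 (array([ 0.50504127, -0.0491738 ]), np.float64(0.0013034164661233534)) mid [ 0.5043 -0.0487  0.115 ] [0.0654 0.066  0.0063]
8.575 [ 0.50375567 -0.04931701  0.08006592] [ 0.09313314  0.1732754  -1.19624251] 0.06632828259988181
0.03 94 (array([ 0.50326434, -0.05066235]), np.float64(0.003162664558721049)) [ 0.5132 -0.0414  0.033 ]
0.036 108 (array([ 0.50287501, -0.05054746]), np.float64(0.002699238193287051)) [ 0.5151 -0.0428  0.0389]
0.042 98 (array([ 0.50225364, -0.05089346]), np.float64(0.0016686963396634012)) [ 0.5198 -0.0411  0.045 ]
0.048 134 (array([ 0.50166282, -0.05209945]), np.float64(0.0021059513165682473)) [ 0.5162 -0.0392  0.0507]
0.066 42 (array([ 0.49346815, -0.0565613 ]), np.float64(0.0015092767095903758)) [ 0.5188 -0.0401  0.0691]
0.072 47 (array([ 0.49497292, -0.055468  ]), np.float64(0.0011903926818103401)) [ 0.5198 -0.0382  0.0756]
0.078 67 (array([ 0.51474383, -0.06505307]), np.float64(0.005789608321352742)) [ 0.5071 -0.0458  0.0812]
0.084 77 (array([ 0.51669823, -0.06024467]), np.float64(0.005601092247676963)) [ 0.497  -0.0536  0.0866]
0.09 91 (array([ 0.50969425, -0.04326817]), np.float64(0.0036616095903254024)) [ 0.4976 -0.0522  0.0934]
0.096 136 (array([ 0.50415379, -0.04232803]), np.float64(0.0035924008425590372)) [ 0.5059 -0.0481  0.0989]
0.102 155 (array([ 0.50465149, -0.04382059]), np.float64(0.0032838593684179147)) [ 0.5071 -0.049   0.1049]
0.108 161 (array([ 0.50507757, -0.04494986]), np.float64(0.002703865680672704)) [ 0.5068 -0.0518  0.111 ]
0.114 151 (array([ 0.50246467, -0.04665942]), np.float64(0.002158860221882586)) [ 0.5178 -0.0519  0.1164]
```

View pics/s5.png

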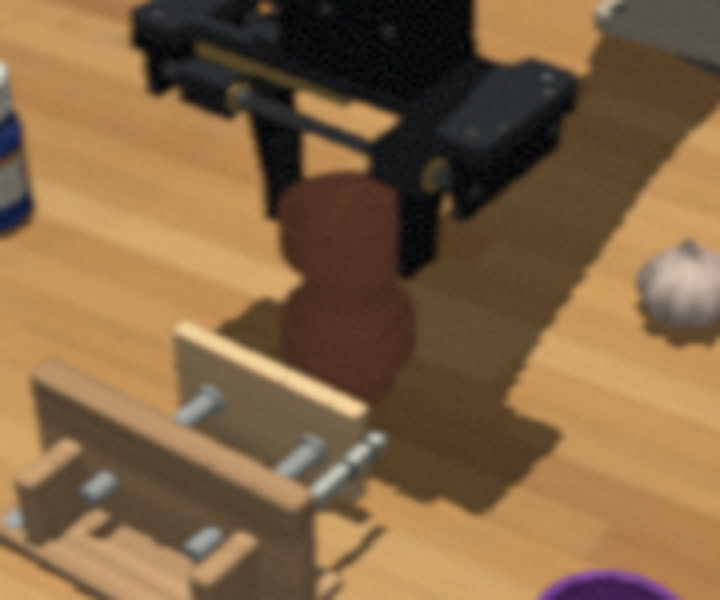

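The held pot hangs level above the standing one and is aligned within 2 mm, with its foot at about 65 mm. Lowering gently.

```bash
python3 -m inch '[{"translation":[0,-0.0015,0],"rot":[0,0,0]},{"translation":[0,-0.0015,0.008],"rot":[0,0,0]},{"translation":[0,-0.0015,0.016],"rot":[0,0,0]},{"translation":[0,-0.0015,0.022],"rot":[0,0,0]},{"translation":[0,-0.0015,0.022],"rot":[0,0,0]}]' && python3 -m inch '[{"translation":[0,0,0.006],"rot":[0,0,0]},{"translation":[0,0,0.011],"rot":[0,0,0]},{"translation":[0,0,0.015],"rot":[0,0,0]},{"translation":[0,0,0.015],"rot":[0,0,0]}]' && python3 held.py
```

```text
clock: 9.3
position: [0.5031, -0.0478, 0.057]
tool_rot: [-3.139, 0.129, 0.002]
force: [0.5, -0.2, -0.1]
opening: 0.0665
finger_force: 25.0
clock: 9.8
position: [0.5034, -0.048, 0.0423]
tool_rot: [3.139, -0.129, -0.001]
force: [0.3, -0.5, -2.1]
opening: 0.0664
finger_force: 25.0
wrist rim z 0.0791 3974 (array([ 0.50463798, -0.04785034]), np.float64(0.0013135890899903982)) mid [ 0.504  -0.0526  0.0871] [0.0653 0.0758 0.0259]
9.8 [ 0.50335794 -0.04802249  0.04231265] [ 0.30493332 -0.45614153 -2.12727641] 0.0664472434945073
```

```bash
python3 -m inch '[{"translation":[0,0,0.002],"rot":[0,0,0]},{"translation":[0,0,0.002],"rot":[0,0,0]}]' && python3 -m inch '[{"translation":[0,0,0.0015],"rot":[0,0,0]},{"translation":[0,0,0.0015],"rot":[0,0,0]},{"translation":[0,0,0.0015],"rot":[0,0,0]}]'
```

```text
clock: 10.1
position: [0.5036, -0.048, 0.0406]
tool_rot: [3.139, -0.129, 0.0]
force: [0.9, -0.6, -0.0]
opening: 0.0664
finger_force: 25.0
clock: 10.48
position: [0.5036, -0.0479, 0.0392]
tool_rot: [3.139, -0.129, 0.0]
force: [-0.3, -0.8, -1.1]
opening: 0.0666
finger_force: 25.0
```

```bash
python3 -m inch '[{"translation":[0,0,0.001],"rot":[0,0,0]},{"translation":[0,0,0.001],"rot":[0,0,0]},{"translation":[0,0,0.001],"rot":[0,0,0]}]' && python3 held.py
```

```text
clock: 10.85
position: [0.5039, -0.0482, 0.0388]
tool_rot: [3.138, -0.129, 0.001]
force: [-2.0, -1.4, 7.2]
opening: 0.0665
finger_force: 25.0
wrist rim z 0.0755 3976 (array([ 0.50504169, -0.0480798 ]), np.float64(0.0013047466506470827)) mid [ 0.5042 -0.0478  0.0735] [0.0658 0.0658 0.006 ]
10.85 [ 0.50394006 -0.04821112  0.03879782] [-1.99366205 -1.38370399  7.21247528] 0.06646925984289942
```

The pot is seated: rim at 75.5 mm (76 expected) with 7 N of contact. I'll release, then measure the gripper body's clearance above the fingertips before lowering to the bottom collar.

```bash
python3 -m inch '[{"translation":[0,0,-0.001],"rot":[0,0,0]},{"translation":[0,0,-0.001],"rot":[0,0,0]},{"translation":[0,0,-0.001],"rot":[0,0,0]},{"translation":[0,0,-0.001],"rot":[0,0,0]},{"translation":[0,0,-0.001],"rot":[0,0,0]}]' 1 && python3 held.py && python3 - <<'E'
from h import *
o=env.get_obs(); p,d=imaging.grab_frame("side"); W=cloud("side",d); hs=cv2.cvtColor(p,cv2.COLOR_RGB2HSV)
R=Ro.from_rotvec(o['tool_rot']).as_matrix(); L=(W-o['position'])@R; L[...,2]*=-1
m=(d>0)&(W[...,2]>.05)&(np.abs(L[...,0])<.06)&(np.abs(L[...,1])<.12)&(hs[...,2]<70)&(hs[...,1]<130)
for a in np.arange(.05,.2,.007):
    X=L[m&(W[...,2]>a)&(W[...,2]<a+.007)]
    if len(X): print(a.round(3),len(X),'x',X[:,0].min().round(3),X[:,0].max().round(3),'|y|',np.abs(X[:,1]).min().round(3),np.percentile(np.abs(X[:,1]),99).round(3))
q,e=imaging.grab_frame("top"); cv2.imwrite("pics/s6.png",cv2.resize(p[150:310,220:400],(720,600),interpolation=cv2.INTER_CUBIC)[:,:,::-1])
E
```

```text
clock: 11.52
position: [0.5036, -0.0479, 0.0391]
tool_rot: [-3.139, 0.129, -0.0]
force: [0.0, -0.3, -0.5]
opening: 0.0869
finger_force: 0.0
wrist rim z 0.0755 3883 (array([ 0.50481604, -0.0481441 ]), np.float64(0.0013052746097761874)) mid [ 0.5041 -0.0564  0.0736] [0.0659 0.0811 0.0062]
11.525 [ 0.50361197 -0.0478685   0.03911605] [ 0.02269156 -0.26906932 -0.49152915] 0.08693563954656602
0.057 37 x -0.01 0.011 |y| 0.042 0.053
0.064 44 x -0.011 0.012 |y| 0.042 0.053
0.071 50 x -0.01 0.011 |y| 0.03 0.053
0.078 43 x -0.017 0.011 |y| 0.024 0.055
0.085 41 x -0.007 0.011 |y| 0.043 0.056
0.092 44 x -0.007 0.012 |y| 0.042 0.057
0.099 48 x -0.006 0.011 |y| 0.042 0.059
0.106 20 x -0.01 0.012 |y| 0.042 0.054
0.113 13 x -0.008 0.011 |y| 0.048 0.055
0.12 11 x -0.007 0.005 |y| 0.047 0.049
0.127 103 x -0.035 0.039 |y| 0.046 0.088
0.134 202 x -0.038 0.039 |y| 0.006 0.088
0.141 230 x -0.025 0.039 |y| 0.001 0.087
0.148 362 x -0.035 0.04 |y| 0.031 0.094
0.155 183 x -0.034 0.038 |y| 0.001 0.096
0.162 707 x -0.038 0.039 |y| 0.0 0.096
0.169 770 x -0.036 0.038 |y| 0.0 0.095
0.176 174 x -0.021 0.027 |y| 0.0 0.052
0.183 138 x -0.02 0.026 |y| 0.0 0.051
0.19 179 x -0.02 0.027 |y| 0.0 0.051
0.197 151 x -0.017 0.025 |y| 0.0 0.051
```

View pics/s6.png

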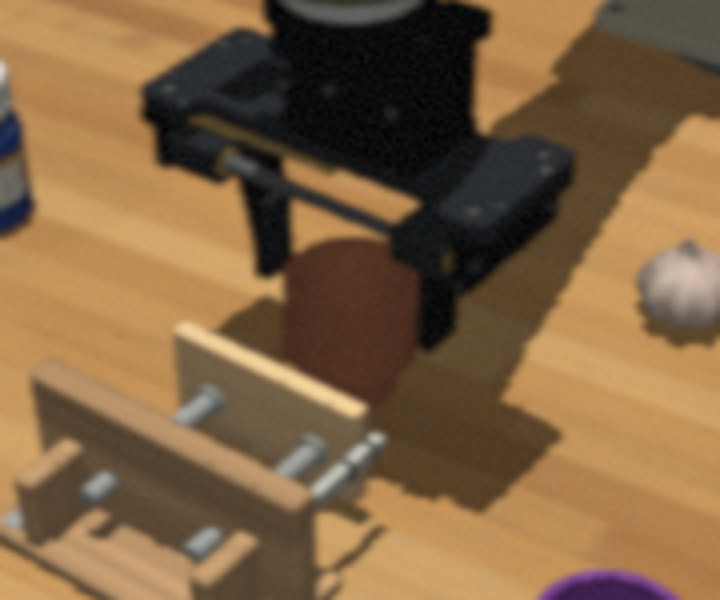

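The pots are nested with flush collars (rim 75.5 mm). The gripper body starts 70 mm above the tips, so there is room to lower 26 mm to the bottom collar.

```bash
python3 -m inch '[{"translation":[0.001,0,0.009],"rot":[0,0,0]},{"translation":[0.001,0,0.018],"rot":[0,0,0]},{"translation":[0.001,0,0.026],"rot":[0,0,0]},{"translation":[0.001,0,0.026],"rot":[0,0,0]},{"translation":[0.001,0,0.026],"rot":[0,0,0]}]' && python3 -m inch '[{"translation":[0,0,0],"rot":[0,0,0]},{"translation":[0,0,0],"rot":[0,0,0]},{"translation":[0,0,0],"rot":[0,0,0]},{"translation":[0,0,0],"rot":[0,0,0]},{"translation":[0,0,0],"rot":[0,0,0]}]' -1 30 && cat > meas.py <<'E'
from h import *
a=np.radians(-4.7); ex=np.array([np.cos(a),np.sin(a)]); ey=np.array([-ex[1],ex[0]])
o=env.get_obs(); p,d=imaging.grab_frame("wrist"); C=cloud("wrist",d); hs=cv2.cvtColor(p,cv2.COLOR_RGB2HSV)
red=((hs[...,0]<12)|(hs[...,0]>172))&(hs[...,1]>90)
X=C[red&(np.hypot(*(C[...,:2]-o['position'][:2]).transpose(2,0,1))<.045)&(C[...,2]>.068)&(C[...,2]<.083)]
c=circ(X,.0305)[0]
L=np.stack([(C[...,:2]-[.579,-.0442])@ex,(C[...,:2]-[.579,-.0442])@ey,C[...,2]],-1)
m=(d>0)&~red&(L[...,2]>.064)&(L[...,2]<.077)&(L[...,0]>-.02)&(L[...,0]<.05)&(abs(L[...,1])<.05)&(hs[...,2]>90)
Y=L[m]; print('pot local',((c-[.579,-.0442])@ex).round(4),((c-[.579,-.0442])@ey).round(4),'rim z',np.percentile(X[:,2],97).round(4))
if len(Y): print('plate top x',np.percentile(Y[:,0],[2,50,98]).round(4),'y',Y[:,1].min().round(4),Y[:,1].max().round(4),len(Y))
print(o['clock'],o['position'].round(4) if hasattr(o['position'],'round') else o['position'],np.round(o['force'],1),o['opening'])
cv2.imwrite("pics/m_%05.2f.png"%o['clock'],p[:,:,::-1])
E
python3 meas.py
```

```text
clock: 12.3
position: [0.5047, -0.0479, 0.0132]
tool_rot: [-3.139, 0.129, -0.0]
force: [0.2, 0.1, 0.6]
opening: 0.0869
finger_force: 0.0
clock: 12.92
position: [0.5047, -0.0482, 0.0133]
tool_rot: [3.139, -0.129, 0.0]
force: [-1.2, -1.1, 3.1]
opening: 0.0661
finger_force: 30.5
pot local -0.0734 -0.0099 rim z 0.0756
plate top x [-0.0067 -0.0019  0.0029] y -0.05 0.0498 8692
12.925 [ 0.5047 -0.0482  0.0133] [-1.2 -1.1  3.1] 0.06611594649727631
```

Both collars are gripped at 66.1 mm. By wrist depth the plate face is at local x ≈ −6.7 mm and the pot centre at −73.4 mm, which leaves about 34 mm to contact and 54 mm to a 20 mm press. The lateral correction is +10 mm. Sliding in stages.

```bash
sed -i 's/abs(L\[...,1\])<.05)/abs(L[...,1])<.07)/' meas.py; python3 -m inch '[{"translation":[0.005,-0.002,0],"rot":[0,0,0]},{"translation":[0.01,-0.004,0],"rot":[0,0,0]},{"translation":[0.015,-0.006,0],"rot":[0,0,0]},{"translation":[0.02,-0.008,0],"rot":[0,0,0]},{"translation":[0.025,-0.01,0],"rot":[0,0,0]}]' && python3 -m inch '[{"translation":[0,0,0],"rot":[0,0,0]},{"translation":[0,0,0],"rot":[0,0,0]}]' && python3 meas.py
```

```text
clock: 13.6
position: [0.5296, -0.0404, 0.0133]
tool_rot: [3.138, -0.129, -0.003]
force: [-7.2, -2.4, 10.4]
opening: 0.0663
finger_force: 30.3
clock: 13.85
position: [0.5304, -0.04, 0.0133]
tool_rot: [3.139, -0.129, -0.0]
force: [-2.1, -0.1, 4.6]
opening: 0.0663
finger_force: 30.4
pot local -0.0485 0.0004 rim z 0.0756
plate top x [-0.0067 -0.0013  0.0031] y -0.0555 0.0499 8221
13.85 [ 0.5304 -0.04    0.0133] [-2.1 -0.1  4.6] 0.06632917331398328
```

```bash
python3 -m inch '[{"translation":[0.004,0.003,0],"rot":[0,0,0]},{"translation":[0.008,0.003,0],"rot":[0,0,0]},{"translation":[0.012,0.003,0],"rot":[0,0,0]},{"translation":[0.016,0.003,0],"rot":[0,0,0]},{"translation":[0.019,0.003,0],"rot":[0,0,0]}]' && python3 -m inch '[{"translation":[0,0,0],"rot":[0,0,0]},{"translation":[0,0,0],"rot":[0,0,0]}]' && python3 meas.py
```

```text
clock: 14.52
position: [0.5474, -0.044, 0.0139]
tool_rot: [3.139, -0.128, -0.006]
force: [-16.4, 1.2, 25.6]
opening: 0.0665
finger_force: 30.1
clock: 14.78
position: [0.5476, -0.044, 0.0139]
tool_rot: [3.139, -0.128, -0.005]
force: [-13.4, 0.2, 22.0]
opening: 0.0662
finger_force: 30.1
pot local -0.0308 -0.002 rim z 0.0766
plate top x [0.0006 0.006  0.0101] y -0.0556 0.05 7775
14.775 [ 0.5476 -0.044   0.0139] [-13.4   0.2  22. ] 0.06616015601706893
```

The plate is in about 7 mm, but the tool is pressing down with 22 N, probably from a slight pitch against the table. I'll ease the tool up 1 mm and check the rim's tilt.

```bash
cat >> meas.py <<'E'
q=(C[...,:2]-c); r=np.hypot(q[...,0],q[...,1]); M=red&(r>.027)&(r<.034)&(C[...,2]>.068)&(C[...,2]<.085); Z=C[M]
A=np.c_[(Z[:,:2]-c)@ex,(Z[:,:2]-c)@ey,np.ones(len(Z))]; 
f=least_squares(lambda k:A@k-Z[:,2],[0,0,.076],loss='soft_l1',f_scale=.001).x; print('rim plane tilt deg (x,y)',np.degrees(f[:2]).round(2),'z',f[2].round(4),len(Z))
E
python3 meas.py; python3 -m inch '[{"translation":[0,0,-0.001],"rot":[0,0,0]},{"translation":[0,0,-0.001],"rot":[0,0,0]},{"translation":[0,0,-0.001],"rot":[0,0,0]}]' && python3 meas.py
```

```text
pot local -0.0308 -0.0021 rim z 0.0766
plate top x [0.0006 0.006  0.0101] y -0.0557 0.05 7766
14.825 [ 0.5476 -0.044   0.0139] [-13.7   1.3  20.9] 0.06622016237322843
rim plane tilt deg (x,y) [-2.38 -0.  ] z 0.0745 4076
clock: 15.25
position: [0.5475, -0.044, 0.014]
tool_rot: [-3.139, 0.128, 0.005]
force: [-8.9, 1.4, 10.3]
opening: 0.0661
finger_force: 30.1
pot local -0.031 -0.0021 rim z 0.0767
plate top x [0.0004 0.0058 0.01  ] y -0.0557 0.0499 7782
15.25 [ 0.5475 -0.044   0.014 ] [-8.9  1.4 10.3] 0.06610636105988672
rim plane tilt deg (x,y) [-2.3   0.06] z 0.0746 4081
```

```bash
python3 -m inch '[{"translation":[0,0,-0.0005],"rot":[0,0.02,0]},{"translation":[0,0,-0.001],"rot":[0,0.035,0]},{"translation":[0,0,-0.001],"rot":[0,0.035,0]},{"translation":[0,0,-0.001],"rot":[0,0.035,0]}]' && python3 meas.py
```

```text
clock: 15.8
position: [0.5485, -0.0445, 0.0147]
tool_rot: [3.137, -0.129, 0.053]
force: [-2.9, 0.8, -4.8]
opening: 0.0662
finger_force: 30.3
pot local -0.0319 -0.0026 rim z 0.077
plate top x [-0.0004  0.0051  0.0094] y -0.0559 0.05 7592
15.8 [ 0.5485 -0.0445  0.0147] [-2.9  0.8 -4.8] 0.06622384381473445
rim plane tilt deg (x,y) [-0.27 -0.02] z 0.0752 4203
```

The tilt is now −0.3°. Fx is −2.9 N, matching the 6.3 mm press, and the downforce is gone. Pressing on slowly.

```bash
python3 -m inch '[{"translation":[0.002,0,0.0003],"rot":[0,0,0]},{"translation":[0.004,0,0.0005],"rot":[0,0,0]},{"translation":[0.006,0,0.0006],"rot":[0,0,0]},{"translation":[0.008,0,0.0007],"rot":[0,0,0]},{"translation":[0.008,0,0.0007],"rot":[0,0,0]}]' && python3 meas.py
```

```text
clock: 16.48
position: [0.5565, -0.0452, 0.0145]
tool_rot: [3.137, -0.129, 0.053]
force: [-5.8, 2.1, -2.1]
opening: 0.066
finger_force: 30.3
pot local -0.024 -0.0025 rim z 0.0768
plate top x [0.0077 0.0129 0.0172] y -0.0557 0.05 7485
16.475 [ 0.5565 -0.0452  0.0145] [-5.8  2.1 -2.1] 0.06598904141114083
rim plane tilt deg (x,y) [-0.15  0.07] z 0.075 4172
```

```bash
python3 -m inch '[{"translation":[0.002,0,0.0002],"rot":[0,0,0]},{"translation":[0.004,0,0.0003],"rot":[0,0,0]},{"translation":[0.0057,0,0.0004],"rot":[0,0,0]},{"translation":[0.0057,0,0.0004],"rot":[0,0,0]},{"translation":[0.0057,0,0.0004],"rot":[0,0,0]}]' && python3 -m inch '[{"translation":[0,0,0],"rot":[0,0,0]},{"translation":[0,0,0],"rot":[0,0,0]},{"translation":[0,0,0],"rot":[0,0,0]},{"translation":[0,0,0],"rot":[0,0,0]},{"translation":[0,0,0],"rot":[0,0,0]}]' && python3 meas.py && python3 - <<'E'
from h import *
p,d=imaging.grab_frame("side"); q,e=imaging.grab_frame("top"); v,u=np.mgrid[:1,:1]
a=cv2.resize(p[180:330,210:370],(480,450),interpolation=cv2.INTER_CUBIC); b=cv2.resize(imaging.grab_frame("wrist")[0][0:330,170:470],(318,350),interpolation=cv2.INTER_CUBIC)
cv2.imwrite("pics/fin.png",np.hstack([a,np.vstack([b,np.zeros((100,318,3),np.uint8)])])[:,:,::-1])
W=cloud("side",d); hs=cv2.cvtColor(p,cv2.COLOR_RGB2HSV); red=((hs[...,0]<12)|(hs[...,0]>172))&(hs[...,1]>90)
c=env.get_obs()['position'][:2]; Z=W[red&(np.hypot(W[...,0]-c[0],W[...,1]-c[1])<.05)]; print('side z range',np.percentile(Z[:,2],[1,99]).round(4))
E
```

```text
clock: 17.15
position: [0.5617, -0.0456, 0.0143]
tool_rot: [3.137, -0.129, 0.051]
force: [-9.8, 0.3, 0.8]
opening: 0.066
finger_force: 30.3
clock: 17.77
position: [0.5617, -0.0456, 0.0143]
tool_rot: [3.137, -0.129, 0.051]
force: [-9.2, 1.5, 1.1]
opening: 0.0659
finger_force: 30.3
pot local -0.0188 -0.0025 rim z 0.0765
plate top x [0.0126 0.018  0.0223] y -0.0559 0.0501 7601
17.775 [ 0.5617 -0.0456  0.0143] [-9.2  1.5  1.1] 0.06586185723987449
rim plane tilt deg (x,y) [-0.04 -0.05] z 0.0748 4153
side z range [-0.8498  0.0798]
```

View pics/fin.png

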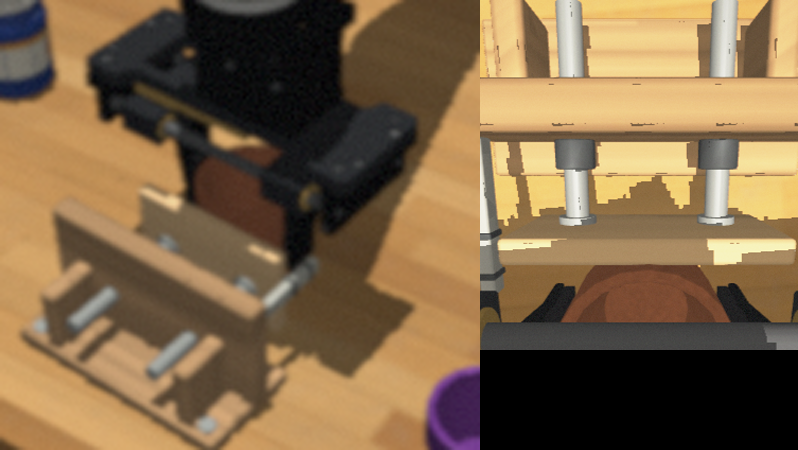

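The final view shows the pair upright against the plate's middle, the fingers clear of it, and the plate face between the two ribs. The plate is in about 19.3 mm with Fx ≈ −9.2 N and a tilt near 0°. I'll hold one more second and hand in.

```bash
for i in 1 2; do python3 -m inch '[{"translation":[0,0,0],"rot":[0,0,0]},{"translation":[0,0,0],"rot":[0,0,0]},{"translation":[0,0,0],"rot":[0,0,0]},{"translation":[0,0,0],"rot":[0,0,0]},{"translation":[0,0,0],"rot":[0,0,0]}]'|grep -E "clock|force"; done; python3 meas.py && python3 -c "
from station import job
print(job.sign_off())"
```

```text
clock: 18.6
force: [-10.4, 1.6, 0.7]
finger_force: 30.3
clock: 19.23
force: [-9.9, 0.8, 0.6]
finger_force: 30.3
pot local -0.0188 -0.0025 rim z 0.0765
plate top x [0.0126 0.0179 0.0223] y -0.0558 0.0499 7612
19.225 [ 0.5617 -0.0456  0.0143] [-9.9  0.8  0.6] 0.06583843650063602
rim plane tilt deg (x,y) [-0.01 -0.02] z 0.0748 4132
the job is handed in; nothing more can be done
None
```

I nested the pots fully home and pressed them upright against the middle of the plate, about 19 mm in at about 10 N; the arm was still holding that push when I handed the job in at 19 s (no verdict was returned).

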